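# Free the tipping chute and send the long T-piece down it

## Task

The tipping tray of the chute is parked with a dark block standing on its tail. First lift the block off and stand it upright in the middle of the black rubber mat on the white desk; then lay the longer of the two T-shaped steel pieces, flat foot down, along the tray between its side walls on the bin side of the pivot, lowering it right down onto the tray before letting go, so that its weight alone tips the tray, it slides into the bin and the empty tray swings back level. Leave the shorter T-piece where it lies.

Things in the scene. Friction and masses are not known exactly. Their poses are not given: they have to be found in the camera images.
- chute_stand: Fixed stand on the grey bench: base plate 345 x 116 x 6 mm, two upright cheeks 34 mm wide, 116 mm high, 92 mm apart outside (pivot caps 4 mm more), the tipping tray between them, a steel catch bin at one end. Origin: on the bench under the pivot. +x points from the tray's tail over the pivot to the bin, +y across the tray, +z up. Pivot axis: along y, 110 mm up.
- rocker (a joint): Tilt of the tipping tray, rad: 0 = level, at rest on its stop; 0.48 = fully tipped, nose down over the bin. A counterweight fixed under the tail keeps the empty tray level; the long T-piece tips it when its middle lies more than about 30 mm past the pivot towards the bin, slides off into the bin, and the empty tray swings back by itself.
- load_point (a point): On the tray's top and centre line, 45 mm past the pivot to the bin (117 mm above the bench when level): best place for the middle of the long T-piece's underside. Axes: x along the tray to the bin, y across, z up. Tray: slippery plate 220 x 68 mm, x from -110 (tail) to +110 mm (nose) of the pivot; side walls 12 mm high, 60 mm apart inside, from x = -35 mm to the nose; none at the tail.
- bin_center (a point): Centre of the bin's floor, 175 mm from the pivot, 9 mm above the bench; axes as the stand's. Inside, the bin is 164 mm (x) by 102 mm (y); side walls reach 50 mm above the bench, the wall under the tray's nose 36 mm, the far end wall 64 mm.
- weight_block: Dark block with a round red button on one face, 56 (x) x 40 (y) x 36 (z) mm, about 0.45 kg, loose, standing on the tail of the tray about 75 mm from the pivot, long side roughly along the tray; while it is there the tray cannot tip. Origin: centre of its underside. Can be gripped across its 40 mm width (y).
- mat: Black rubber mat, 100 (x) x 84 (y) x 3 mm, fixed on the white desk, where the block is to be stood. Origin: centre of its underside.
- tee_long: The longer T-piece, loose on the white desk: bare steel T-section lying on its flat foot, rib up. Foot 100 (x, length) x 44 (y) x 8 (z) mm; rib full length, 12 mm thick (y), rising from the foot to z = 40 mm. About 0.2 kg. Origin: centre of its underside; x along its length (either way round is the same). Can be gripped across the rib, above the foot.
- tee_long_mid (a point): Point 15 mm above the origin of the longer T-piece, near its centre of mass.
- tee_short: The shorter T-piece, same section as the long one but 62 mm long; loose on the white desk, to be left alone. Origin: centre of its underside; x along its length.

How it is judged:
On the way, in this order (a step that is already met when the one before it is completed fails the run):
1. the block stands upright on the mat, released, within 30 mm of its middle (horizontal distance between weight_block and mat below 0.03 m and height (world z) of weight_block between -0.005 and 0.012 m and angle between weight_block's own z axis and vertical below 0.1 rad and contact force between the fingers and weight_block below 0.5 N), for 0.2 s.
2. the long T-piece, still held, is lowered between the tray's walls to less than 15 mm above the tray, its foot down and along the tray (x of tee_long in the frame of load_point between -0.05 and 0.05 m and y of tee_long in the frame of load_point between -0.015 and 0.015 m and z of tee_long in the frame of load_point between -0.005 and 0.015 m and angle between the x axis of tee_long and the y axis of chute_stand, either way round above 1.37 rad and contact force between the fingers and tee_long above 1 N), for 0.04 s.
3. the tray tips under the weight of the released piece (value of joint rocker above 0.25 rad and x of tee_long in the frame of load_point between -0.05 and 0.09 m and y of tee_long in the frame of load_point between -0.03 and 0.03 m and z of tee_long in the frame of load_point between -0.01 and 0.03 m and contact force between the fingers and tee_long below 2 N and contact force between the fingers and chute_stand below 0.5 N).
At the end, for the whole second after the job is handed in: The long T-piece lies at rest in the bin (its middle within the bin's inner space and less than 50 mm above the bin floor), the tray is back level (under 0.05 rad), and the block stands upright (within 0.1 rad) and still on the mat, its centre within 30 mm of the mat's (x of tee_long_mid in the frame of bin_center between -0.085 and 0.085 m and y of tee_long_mid in the frame of bin_center between -0.055 and 0.055 m and z of tee_long_mid in the frame of bin_center below 0.05 m and linear speed of each of tee_long, weight_block below 0.02 m/s and value of joint rocker below 0.05 rad and horizontal distance between weight_block and mat below 0.03 m and height (world z) of weight_block between -0.005 and 0.012 m and angle between weight_block's own z axis and vertical below 0.1 rad); the robot touches nothing.
It fails at once if the fingers push the stand or the tray with more than 5 N while the tray is tipped (contact force between the fingers and chute_stand above 5 N and value of joint rocker above 0.05 rad).
It fails at once if the shorter T-piece is moved by more than 30 mm (distance of tee_short from where it was at the start of the episode above 0.03 m).
It also fails if it takes over 58 s, if anything falls off the work surface, if the arm or the gripper's body presses on something with over 40 N, if the wrist force passes 120 N, or if a joint passes its speed limit or range.

## Robot

A 6-joint arm with a two-finger parallel gripper is mounted at the origin on a cart in front of the work surface, level with it; the furniture and walls round the work are solid. World frame = base frame: x ahead of the robot, y to its left, z up, the work surface at z = 0. Lengths are in m, angles in rad, forces in N, time in s.
With the tool pointing down it reaches from about 0.25 to 0.725 m from the base axis. Payload 4 kg.
Tool frame: the origin (TCP) lies midway between the tips of the shut fingers; the grasp point (between the pads) lies 19 mm behind it; z points along the fingers, y is the line along which they close (so a half turn about z gives the same grasp; the last joint's range is limited). The gripper opens to 85 mm and grips with 20 to 120 N. Pads are 22 mm wide; open, the fingers measure 114 mm over their backs; the gripper's body (76 mm by 85 mm) begins 54 mm behind the grasp point. The pads swing forward as they close: fully open they stand 13 mm farther back than shut.
Start: joints at [-1.284, 0.241, 0.005, 1.335, 0, 1.571], TCP at [0.141, -0.48, 0.231] pointing down, gripper open.
Joint ranges: [-2.72, 2.72], [-1.05, 1.87], [-1.09, 1.28], [-1.99, 2.15], [-1.42, 1.44], [-3.14, 3.14]. Speed limits (rad/s): [2.79, 2.79, 3.14, 3.14, 3.14, 3.14].

## Interface

Orientations are given as a rotation vector (axis times angle).
In Python, from bench import r gives the robot as it stands.
- The arm moves only by the tool move_arm, never from a script. Its argument "rows" is a list that holds one entry, the list of rows, each a list of 5 numbers: the opening, from -1 (shut) to 1 (fully open), so that 0 is half open, then the shift along the tool's x, y, z in m, then the turn about the tool's z in rad. In form: [[[jaw, x, y, z, spin], ...]]. A call has 1 to 5 rows; each row shifts and turns the commanded pose from where the row before left it, along the tool's axes as they then stand; what a row does not reach is not made up. A row lasts 1/10 s, in which the tool goes at most 50 mm and 8.59 degrees, less where a joint would pass 70% of its speed; a pose out of reach is approached as far as the arm can. A call is refused whole if a number of a shift passes 0.05 or a number of a turn 0.15, either way. A call with a gripper value outside its range is refused whole. The fingers move at their own pace and stop on an object; the grip force is fixed at half the most. Time passes only in rows, so rows that do not move let the fingers close. It gives the time, the measured TCP pose, the force, the opening and the grip force at its end, in the units of the state.
- r.state(): the state, without advancing time (a new reading comes with each control period).
- r.capture(name): name is "scene" or "top" or "wrist"; returns (picture, depth): 420x560x3 uint8, red, green, blue; 420x560 float32, m along the optical axis (not along the pixel's ray), 0 where there is no reading.
- r.calibration(name): a dict with "mtx" (3x3 intrinsics, pixels), "world_to_cam" (4x4, takes a point from world to camera coordinates). Camera axes: x right, y down, z forward; pixel columns grow to the right and rows downward; lengths in m; the calibration is good to about 2 mm. A picture is of the moment at which its call begins: read the wrist's pose just before it. calibration takes no time and is no camera call; for the wrist camera it gives the pose at the moment of the call.
- r.finish_job(): hands the job in; it is judged then, once.
The state is a dict: "t": time; "joint_pos": joint angles; "qd": joint speeds; "effort": joint torques, N m; "position": TCP position; "tool_rot": TCP orientation; "ft_force": force on the tool from outside, world axes, zero at the start; "torque": the same for the moment, N m; "grip_width": finger opening in m; "gripper_force": force on a finger pad.
Only numpy, scipy, OpenCV 4.12 (cv2) and the standard library are available. Lean on these libraries where they do the work, as an engineer would, in place of code of your own. Each camera call takes 0.05 s, during which the arm holds its last target. There are 200 camera calls.

## Working session

There is one attempt and no reset: what is moved stays moved. The work goes in short steps, Python scripts to look and compute and a tool call to move; the robot and the scene stay as the last step left them, time stands still between calls to the robot, and variables do not carry over. Pictures are saved under pics/ and viewed, at most 10 in all, crops included, and the job is handed in when it is done.

Besides the shell and the picture viewer there is one more tool, called in YAML: its name, and indented under it one key for each argument. move_arm: Moves the arm, as the interface text tells. Its arguments: {"type":"object","properties":{"rows":{"type":"array"}},"required":["rows"]}

```bash
ls; mkdir -p pics; python3 - <<'E'
from bench import r
import cv2,numpy as np
s=r.state();print(s)
for n in("scene","top"):
    p,d=r.capture(n);cv2.imwrite(f"pics/{n}0.png",p[:,:,::-1]);np.savez(f"{n}0.npz",p=p,d=d,**r.calibration(n));print(n,r.calibration(n))
E
```

```text
pics
{'t': 0.0, 'joint_pos': array([-1.28397610e+00,  2.41394773e-01,  3.74733482e-03,  1.33520330e+00,
       -6.33101896e-06,  1.57078641e+00]), 'qd': array([-2.53498058e-04, -1.87783087e-04,  2.46553541e-03,  4.38818610e-05,
        5.58534504e-04, -5.60186866e-04]), 'effort': array([ 3.46980123e-04, -3.72321653e+01,  2.52405649e+01,  1.70132169e-02,
        3.12215416e-04,  2.27487874e-05]), 'position': array([ 0.14127401, -0.47897783,  0.23043087]), 'tool_rot': array([-3.10732845e+00, -4.48718363e-01,  4.70731305e-04]), 'ft_force': array([0.20100356, 0.66501203, 0.29598007]), 'torque': array([-0.04008357, -0.01141735, -0.00258618]), 'gripper_force': 0.0, 'grip_width': 0.08531547077601691}
scene {'mtx': array([[379.30414799,   0.        , 285.64928681],
       [  0.        , 379.30414799, 205.39637534],
       [  0.        ,   0.        ,   1.        ]]), 'world_to_cam': array([[-0.80292709, -0.59606982,  0.00297526,  0.44046983],
       [-0.31916587,  0.42570139, -0.84670625,  0.21033174],
       [ 0.50342948, -0.68079299, -0.53205232,  0.68346182],
       [ 0.        ,  0.        ,  0.        ,  1.        ]])}
top {'mtx': array([[450.73705704,   0.        , 275.20564939],
       [  0.        , 450.73705704, 208.35889889],
       [  0.        ,   0.        ,   1.        ]]), 'world_to_cam': array([[ 0.01885679, -0.99979654,  0.00716237,  0.07313247],
       [-0.99205032, -0.0196012 , -0.1243059 ,  0.48871416],
       [ 0.124421  , -0.00476142, -0.99221809,  1.05301275],
       [ 0.        ,  0.        ,  0.        ,  1.        ]])}
```

View pics/scene0.png

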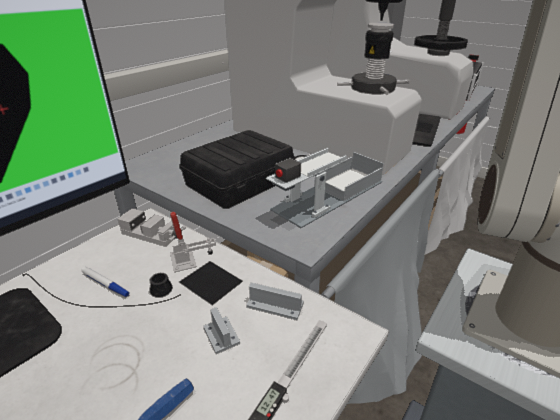

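View pics/top0.png

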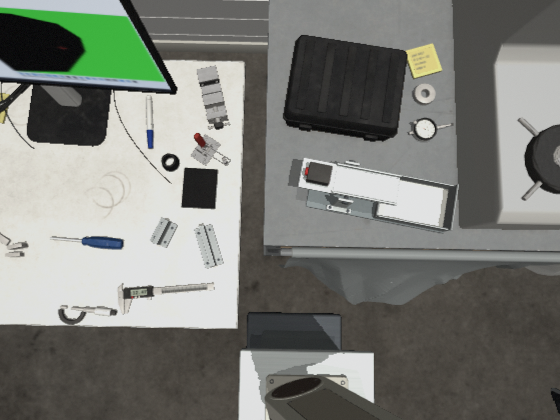

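The top view shows the mat at (199,188), the long tee at (208,245), the short tee at (163,232), the block at (318,173) with its red button at (306,172), the bin at (415,205), and a toggle clamp with a red handle at (200,140). In the scene view the bench stands right of and behind the desk. Next I'll check heights and outlines.

```bash
cat > h.py <<'E'
import numpy as np,cv2
def load(n):
    z=np.load(n+"0.npz");return z["p"],z["d"],z["mtx"],z["world_to_cam"]
def cloud(d,K,T):
    v,u=np.mgrid[:d.shape[0],:d.shape[1]]
    c=np.stack([(u-K[0,2])/K[0,0]*d,(v-K[1,2])/K[1,1]*d,d],-1)
    return (c-T[:3,3])@T[:3,:3]
def plane(uv,z,K,T):
    uv=np.atleast_2d(uv).astype(float)
    c=np.c_[(uv-K[:2,2])/[K[0,0],K[1,1]],np.ones(len(uv))]@T[:3,:3]
    o=-T[:3,:3].T@T[:3,3]
    return o+c*((z-o[2])/c[:,2])[:,None]
def rect(m):
    cs,_=cv2.findContours(m.astype(np.uint8),0,2);c=max(cs,key=cv2.contourArea)
    return c[:,0]
def wrect(uv,z,K,T):
    w=plane(uv,z,K,T)[:,:2].astype(np.float32)*1000
    (c,s,a)=cv2.minAreaRect(w)
    if s[0]<s[1]: s=s[::-1];a+=90
    return np.array(c)/1000,s,(a+90)%180-90
E
python3 - <<'E'
from h import *
p,d,K,T=load("top");W=cloud(d,K,T);z=W[...,2]
np.set_printoptions(precision=4,suppress=True)
for n,(u,v) in dict(desk=(110,270),desk2=(225,120),bench=(280,230),bench2=(420,150),mat=(199,188),block=(322,175),tray=(370,188),bin=(420,207),case=(345,85),rib=(208,245),clamp=(199,140),clamp2=(205,95)).items():
    print(n,W[v-2:v+3,u-2:u+3].reshape(-1,3).mean(0))
g=p.max(2)
def roi(m,u0,v0,u1,v1):
    o=np.zeros(m.shape,bool);o[v0:v1,u0:u1]=m[v0:v1,u0:u1];return o
print("mat",wrect(rect(roi(g<60,175,160,225,215)),0.003,K,T))
for n,b in dict(long=(188,215,226,275),short=(143,210,184,255)).items():
    m=roi(z>0.004,*b);c=rect(m);print(n,wrect(c,.006,K,T),len(c))
    m2=roi(z>0.025,*b);c=rect(m2);print(n,"rib",wrect(c,.04,K,T), z[m2].max())
zb=W[230,280,2]
m=roi(z>zb+.128,285,150,340,195);c=rect(m);print("block",wrect(c,zb+.153,K,T),z[m].max())
big=cv2.resize(p[140:290,135:235],None,fx=5,fy=5,interpolation=2) if 0 else cv2.resize(p[145:240,270:465],None,fx=4,fy=4,interpolation=2)
cv2.imwrite("pics/chute.png",big[:,:,::-1])
hm=np.clip((z-zb)/.16,0,1)*255
cv2.imwrite("pics/chz.png",cv2.resize(hm[145:240,270:465].astype(np.uint8),None,fx=4,fy=4,interpolation=0))
E
```

```text
desk [ 0.3326  0.48   -0.0007]
desk2 [0.711  0.2127 0.0087]
bench [0.4377 0.0696 0.0002]
bench2 [ 0.6463 -0.2793 -0.0001]
mat [0.5377 0.272  0.003 ]
block [ 0.5461 -0.0161  0.153 ]
tray [ 0.5262 -0.1271  0.1169]
bin [ 0.5004 -0.2736  0.008 ]
case [ 0.7682 -0.073   0.1074]
rib [0.3961 0.2398 0.0356]
clamp [0.6306 0.2589 0.1072]
clamp2 [0.764  0.2606 0.0379]
mat (array([0.5388, 0.2716]), (97.13084411621094, 81.34143829345703), -2.2615280151367188)
long (array([0.3962, 0.2433]), (106.26998901367188, 44.26425552368164), 18.633440017700195) 74
long rib (array([0.3949, 0.2418]), (99.44801330566406, 13.516548156738281), 18.636964797973633) 1.1050445563304276
short (array([0.425 , 0.3519]), (66.00514221191406, 48.38604736328125), -25.944091796875) 66
short rib (array([0.4254, 0.3519]), (61.76810073852539, 14.951648712158203), -23.988868713378906) 1.1050445563304276
block (array([ 0.5501, -0.0071]), (55.96908187866211, 44.333377838134766), 79.10710906982422) 1.1050445563304276
```

View pics/chute.png

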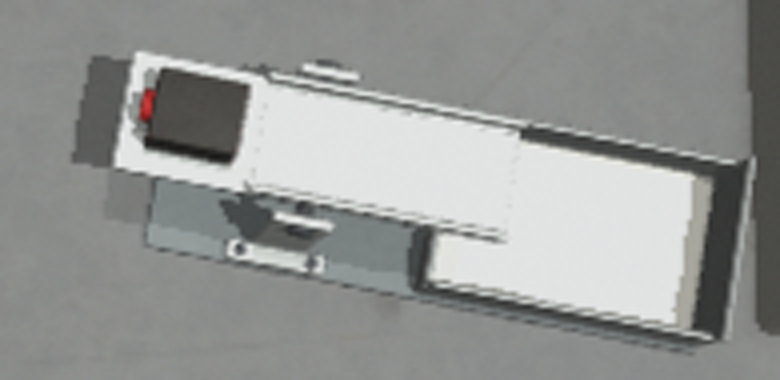

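```bash
python3 - <<'E'
from h import *
np.set_printoptions(precision=4,suppress=True)
for cam in("top","scene"):
    p,d,K,T=load(cam);W=cloud(d,K,T);X,Y,z=W[...,0],W[...,1],W[...,2]
    box=(X>.4)&(X<.65)&(Y<.06)&(Y>-.36)
    def wr(m,s=""):
        q=W[m][:,:2].astype(np.float32)*1000
        c,s_,a=cv2.minAreaRect(q)
        print(cam,s,np.array(c),s_,a,len(q))
    tray=box&(z>.113)&(z<.121)
    n,l,st,_=cv2.connectedComponentsWithStats(tray.astype(np.uint8)); k=1+np.argmax(st[1:,4]); tray=l==k
    wr(tray,"tray")
    wr(box&(z>.146)&(z<.158),"block")
    wr(box&(z>.004)&(z<.013)&(Y<-.1),"bin floor")
    # plate centroid-line fit
    q=W[tray][:,:2].astype(np.float32);print(cv2.fitLine(q,2,0,.01,.01).ravel())
    near=(X>.56)&(X<.72)&(Y>.16)&(Y<.32)&(z>.01); 
    q=W[near]; print("obst",q.min(0),q.max(0)); 
    for a in np.arange(.57,.7,.02):
        b=q[(q[:,0]>a)&(q[:,0]<a+.02)]
        if len(b):print(round(a,2),b[:,1].min(),b[:,1].max(),b[:,2].max())
p,d,K,T=load("top")
# tray corners tail, from zoom pixels (x4, offset 270,145): tail far(135,52) tail near(115,166); nose far (520,128), near(503,240)
uv=np.array([[135,52],[115,166],[520,128],[503,240]])/4+[270,145]-.4
w=plane(uv,.117,K,T);w[2:]=plane(uv[2:],.117,K,T);print(w)
uv=np.array([[750,160],[728,338],[425,290]])/4+[270,145]-.4
print(plane(uv[:2],.064,K,T),plane(uv[2:],.009,K,T))
E
```

```text
top tray [540.1766 -80.6642] (220.4101104736328, 68.547607421875) 79.35211944580078 2104
top block [552.7999  -8.5631] (54.838802337646484, 40.784461975097656) 78.936279296875 439
top bin floor [ 524.4204 -227.3051] (246.89865112304688, 252.2396240234375) 0.2394263595342636 2651
[ 0.1391  0.9903  0.5388 -0.0934]
obst [0.5901 0.1946 0.0101] [0.72  0.32  0.529]
0.59 0.19458528492591445 0.2357907200368568 0.04796802970109247
0.61 0.20196420317632838 0.2915256857232859 0.1206731107516874
0.63 0.23038775860935534 0.28025085642018344 0.12535882804667434
0.67 0.21421994936493677 0.25127571878150473 0.04340996461219406
0.69 0.19741891508880394 0.31999988670552515 0.5290376578321606
scene tray [533.3635 -78.5678] (220.99002075195312, 81.00504302978516) 79.63216400146484 824
scene block [551.3643 -10.0707] (49.678680419921875, 42.50313949584961) 80.28656005859375 209
scene bin floor [ 514.907  -215.7365] (249.0840301513672, 117.89643859863281) 80.22745513916016 950
[ 0.0878  0.9961  0.5351 -0.0797]
obst [0.5882 0.1943 0.01  ] [0.7193 0.32   0.4986]
0.57 0.20367869547658654 0.20740124095205212 0.035392893445496065
0.59 0.1942691027575976 0.23976805903035853 0.04541307508573967
0.61 0.21027388125725568 0.280971950368513 0.12364850062834343
0.63 0.23588140675173808 0.2813937523607345 0.1244175727250132
0.65 0.261220304889406 0.2677728164080972 0.032867918465342316
0.67 0.21437215937359383 0.25327031462540234 0.03873079944617777
0.69 0.1989898863689025 0.31999508309503066 0.49856070003686004
[[ 0.5922  0.022   0.117 ]
 [ 0.5272  0.0324  0.117 ]
 [ 0.5533 -0.1935  0.117 ]
 [ 0.49   -0.183   0.117 ]]
[[ 0.5477 -0.3436  0.064 ]
 [ 0.4426 -0.3275  0.064 ]] [[ 0.4732 -0.1644  0.009 ]]
```

Desk and bench are both at z≈0. The tray rectangle measures 220.4 × 68.5 mm, against 220 × 68 given. That puts the pivot at (0.540,-0.081), with the stand's +x at about 79.7°+180°. The block is at (0.553,-0.009) with its top at 0.153, which also checks. First I'll turn the tool.

move_arm:
  rows:
    - [[1,0,0,0,-0.137],[1,0,0,0,-0.137],[1,0,0,0,-0.137],[1,0,0,0,-0.137],[1,0,0,0,-0.137]]

```text
t: 0.6
position: [0.1413, -0.4792, 0.2308]
tool_rot: [-2.773, -1.474, -0.0]
ft_force: [-0.4, -0.7, -0.0]
grip_width: 0.0853
gripper_force: 0.0
```

```bash
cat > go.py <<'E'
# distance to a target in tool axes: go(x,y,z,yaw_deg)
from bench import r
from scipy.spatial.transform import Rotation as R
import numpy as np
np.set_printoptions(precision=4,suppress=True)
def go(x,y,z,yaw):
    s=r.state();M=R.from_rotvec(s["tool_rot"]).as_matrix()
    cy=np.degrees(np.arctan2(M[1,0],M[0,0]))
    a=np.radians(yaw);N=np.array([[np.cos(a),np.sin(a),0],[np.sin(a),-np.cos(a),0],[0,0,-1]])
    dw=np.array([x,y,z])-s["position"]
    sp=(-(yaw-cy)+180)%360-180
    print("t",round(s["t"],2),"pos",s["position"],"yaw",cy,"tilt",M[2,2],"w",s["grip_width"],"F",s["ft_force"],s["gripper_force"])
    print("spin",np.radians(sp),"shift after spin",N.T@dw,"shift now",M.T@dw)
E
python3 -c "
from go import *
go(.5528,-.0086,.2,79.2)"
```

```text
t 0.6 pos [ 0.1413 -0.4792  0.2308] yaw 56.00190899025216 tilt -0.9999992000850108 w 0.08530177924307136 F [-0.3849 -0.7293 -0.0021] 0.0
spin -0.40488306829739557 shift after spin [0.5394 0.316  0.0308] shift now [0.6202 0.078  0.0312]
```

move_arm:
  rows:
    - [[1,0,0,0,-0.135],[1,0,0,0,-0.135],[1,0,0,0,-0.135],[1,0.0415,0.0243,0,0],[1,0.0415,0.0243,0,0]]

```text
t: 1.1
position: [0.205, -0.407, 0.2305]
tool_rot: [-2.429, -1.991, -0.001]
ft_force: [1.3, -0.8, -0.3]
grip_width: 0.0855
gripper_force: 0.0
```

move_arm:
  rows:
    - [[1,0.0415,0.0243,0,0],[1,0.0415,0.0243,0,0],[1,0.0415,0.0243,0,0],[1,0.0415,0.0243,0,0],[1,0.0415,0.0243,0,0]]

```text
t: 1.6
position: [0.3651, -0.2256, 0.2311]
tool_rot: [-2.426, -1.995, 0.0]
ft_force: [0.8, -1.0, -0.6]
grip_width: 0.0857
gripper_force: 0.0
```

move_arm:
  rows:
    - [[1,0.0415,0.0243,0,0],[1,0.0415,0.0243,0,0],[1,0.0415,0.0243,0,0],[1,0.0415,0.0243,0,0],[1,0.0415,0.0243,0,0]]

```text
t: 2.1
position: [0.5243, -0.0453, 0.2309]
tool_rot: [-2.426, -1.996, 0.001]
ft_force: [0.6, -1.0, 0.1]
grip_width: 0.0853
gripper_force: 0.0
```

```bash
python3 -c "
from go import *
go(.5528,-.0086,.117,79.2)
import cv2
s=r.calibration('wrist');p,d=r.capture('wrist');cv2.imwrite('pics/w1.png',p[:,:,::-1]);np.savez('wrist0.npz',p=p,d=d,**s)"
```

```text
t 2.1 pos [ 0.5243 -0.0453  0.2309] yaw 78.90398043677726 tilt -0.9999996943347071 w 0.0853428352944244 F [ 0.6347 -0.9915  0.1179] 0.0
spin -0.0051665160285521245 shift after spin [0.0414 0.0211 0.1139] shift now [0.0416 0.021  0.1139]
```

View pics/w1.png

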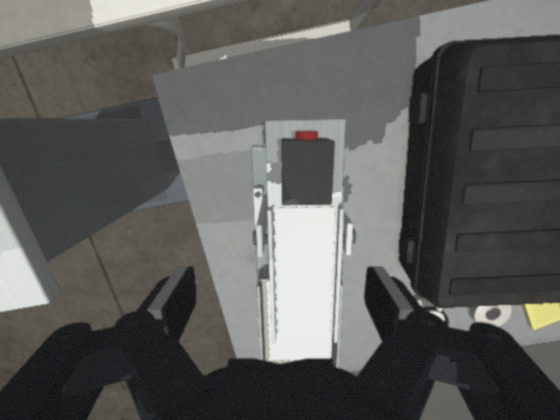

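The wrist view shows the block at (308,170) with its button at (306,134), and the tray running straight down to (305,360), aligned with the tool. Now I'll measure from here.

```bash
python3 - <<'E'
from h import *
p,d,K,T=load("wrist");W=cloud(d,K,T);X,Y,z=W[...,0],W[...,1],W[...,2]
box=(X>.4)&(X<.65)&(Y<.07)&(Y>-.36)&(d>0)
for lo,hi,s in((.146,.158,"block"),(.113,.121,"tray"),(.124,.133,"walls")):
    m=box&(z>lo)&(z<hi)
    n,l,st,_=cv2.connectedComponentsWithStats(m.astype(np.uint8))
    if s!="walls":m=l==1+np.argmax(st[1:,4])
    print(s,cv2.minAreaRect(W[m][:,:2].astype(np.float32)*1000),m.sum())
m=np.zeros(d.shape,bool);m[125:212,275:340]=(p.max(2)<90)[125:212,275:340]
print(wrect(rect(m),.153,K,T))
E
```

```text
block ((553.0982666015625, -8.016555786132812), (55.518470764160156, 39.766990661621094), 78.94901275634766) 3459
tray ((540.9013061523438, -80.37603759765625), (219.31105041503906, 68.06014251708984), 79.92906951904297) 10907
walls ((540.094970703125, -84.69651794433594), (211.6213836669922, 67.96595764160156), 79.97757720947266) 1281
(array([ 0.55276062, -0.00991424]), (49.879310607910156, 38.29100036621094), 78.99964141845703)
```

move_arm:
  rows:
    - [[1,0.042,0.021,0,0],[1,0,0,0.045,0],[1,0,0,0.04,0],[1,0,0,0.02,0],[1,0,0,0,0]]

```text
t: 2.65
position: [0.5488, -0.0099, 0.1221]
tool_rot: [-2.421, -1.992, 0.011]
ft_force: [-0.3, 0.7, -0.7]
grip_width: 0.0849
gripper_force: 0.0
```

```bash
python3 -c "
from go import *
go(.5530,-.0082,.117,79)"
```

```text
t 2.65 pos [ 0.5488 -0.0099  0.1221] yaw 78.90489831363396 tilt -0.9999569702982072 w 0.08487275376503589 F [-0.2877  0.661  -0.7118] 0.0
spin -0.0016598375512863236 shift after spin [0.0025 0.0038 0.0051] shift now [0.0025 0.0039 0.005 ]
```

move_arm:
  rows:
    - [[1,0.0025,0.0035,0.004,0],[1,0,0,0,0],[0.3,0,0,0,0],[-0.4,0,0,0,0],[-0.4,0,0,0,0]]

```text
t: 3.15
position: [0.5564, -0.0082, 0.1232]
tool_rot: [2.426, 1.995, 0.001]
ft_force: [-2.0, 0.6, 2.4]
grip_width: 0.044
gripper_force: 1.4
```

move_arm:
  rows:
    - [[-0.4,0,0,0,0],[-0.4,0,0,0,0],[-0.4,0,0,0,0],[-0.4,0,0,0,0],[-0.4,0,0,0,0]]

```text
t: 3.65
position: [0.5563, -0.0082, 0.1233]
tool_rot: [2.426, 1.995, 0.001]
ft_force: [-1.8, 0.3, 6.0]
grip_width: 0.0391
gripper_force: 61.2
```

move_arm:
  rows:
    - [[-0.4,0,0,-0.02,0],[-0.4,0,0,-0.03,0],[-0.4,0,0,-0.03,0],[-0.4,0.04,0,0,0.13],[-0.4,0.04,0.005,0,0.13]]

```text
t: 4.15
position: [0.581, 0.0673, 0.2028]
tool_rot: [-2.671, -1.654, 0.0]
ft_force: [1.5, 0.4, -4.9]
grip_width: 0.0389
gripper_force: 62.0
```

```bash
python3 -c "
from go import *
go(.5390,.2716,.2,18.6)"
```

```text
t 4.15 pos [0.581  0.0673 0.2028] yaw 63.52345550962183 tilt -0.9999999865489632 w 0.038895337441799044 F [ 1.4552  0.3779 -4.8578] 61.969975233078
spin 0.7840622100160879 shift after spin [ 0.0254 -0.2071  0.0028] shift now [ 0.1642 -0.1287  0.0028]
```

Held, 0.45 kg seen on the wrist. Next, spin 0.784 over 6 rows, then shift.

move_arm:
  rows:
    - [[-0.4,0,0,0,0.131],[-0.4,0,0,0,0.131],[-0.4,0,0,0,0.131],[-0.4,0,0,0,0.131],[-0.4,0,0,0,0.131]]

```text
t: 4.65
position: [0.5805, 0.0673, 0.2004]
tool_rot: [-3.06, -0.711, 0.005]
ft_force: [-0.1, 0.2, -4.7]
grip_width: 0.0391
gripper_force: 62.0
```

move_arm:
  rows:
    - [[-0.4,0,0,0,0.131],[-0.4,0.005,-0.042,0,0],[-0.4,0.005,-0.042,0,0],[-0.4,0.005,-0.042,0,0],[-0.4,0.005,-0.042,0,0]]

```text
t: 5.15
position: [0.5505, 0.2175, 0.2006]
tool_rot: [-3.072, -0.573, 0.01]
ft_force: [-0.2, -0.2, -4.8]
grip_width: 0.0388
gripper_force: 62.5
```

move_arm:
  rows:
    - [[-0.4,0.005,-0.039,0,0],[-0.4,0,0,0,0]]

```text
t: 5.35
position: [0.5492, 0.2393, 0.2017]
tool_rot: [-3.051, -0.612, 0.012]
ft_force: [0.2, -0.4, -4.4]
grip_width: 0.039
gripper_force: 62.5
```

```bash
python3 - <<'E'
from go import *
from h import *
go(.5390,.2716,.011,18.6)
s=r.calibration('wrist');p,d=r.capture('wrist');cv2.imwrite('pics/w2.png',p[:,:,::-1]);np.savez('wrist0.npz',p=p,d=d,**s)
K,T=s["mtx"],s["world_to_cam"];W=cloud(d,K,T);X,Y,z=[W[...,i] for i in range(3)]
for n,b,zz in(("long",(.395,.242),.04),("short",(.425,.352),.04)):
    m=(abs(X-b[0])<.07)&(abs(Y-b[1])<.07)&(z>.032)&(z<.045)
    c,l,st,_=cv2.connectedComponentsWithStats(m.astype(np.uint8));m=l==1+np.argmax(st[1:,4]) if c>1 else m
    print(n,cv2.minAreaRect(W[m][:,:2].astype(np.float32)*1000),m.sum())
E
```

```text
t 5.35 pos [0.5492 0.2393 0.2017] yaw 22.70092514061215 tilt -0.9995244142208581 w 0.03900913339808847 F [ 0.2397 -0.4165 -4.3585] 62.50586986541748
spin 0.07157464608149365 shift after spin [ 0.0006 -0.0339  0.1907] shift now [ 0.0034 -0.0279  0.1916]
long ((358.8080749511719, 229.12069702148438), (21.174236297607422, 8.523984909057617), 18.149105072021484) 52
short ((426.4944763183594, 353.851806640625), (11.452743530273438, 63.1041145324707), 66.31265258789062) 530
```

View pics/w2.png

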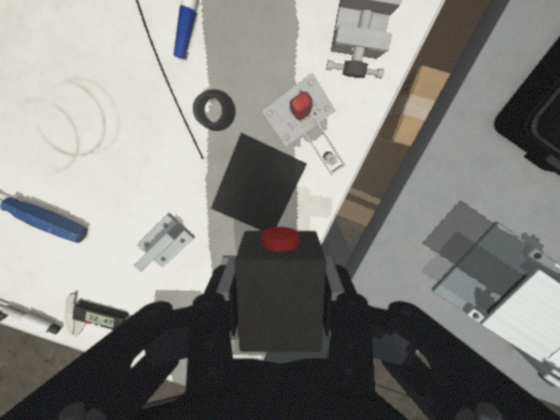

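The wrist view shows the block held square with its button at (281,238), and the mat at (258,180). The arm stalled short, so I'll check the joints.

```bash
python3 -c "
from go import *
s=r.state();print(s['joint_pos'],s['qd'],s['effort'],s['torque']);print(R.from_rotvec(s['tool_rot']).as_matrix())"
```

```text
[0.3932 0.4529 0.2326 1.3528 0.0291 3.1406] [-0.033  -0.0115 -0.0108  0.0048 -0.0181 -0.0001] [  1.1463 -50.1533  27.3994  -0.0405   0.3541   0.0011] [-0.1662 -0.081   0.0062]
[[ 0.9233  0.3838 -0.0133]
 [ 0.3841 -0.9229  0.026 ]
 [-0.0023 -0.0291 -0.9996]]
```

The last joint is at its limit (q6 = q1 − yaw + π), so I need larger yaws. I'll turn to about 70° here, and grip the tee at 198.6°.

move_arm:
  rows:
    - [[-0.4,0,0,0,-0.137],[-0.4,0,0,0,-0.137],[-0.4,0,0,0,-0.137],[-0.4,0,0,0,-0.137],[-0.4,0,0,0,-0.137]]

```text
t: 5.9
position: [0.5502, 0.2351, 0.2024]
tool_rot: [-2.669, -1.602, -0.004]
ft_force: [-0.9, 0.3, -5.2]
grip_width: 0.0391
gripper_force: 62.5
```

move_arm:
  rows:
    - [[-0.4,0,0,0,-0.137],[-0.4,0,0,0,0]]

```text
t: 6.1
position: [0.5501, 0.2353, 0.2024]
tool_rot: [-2.559, -1.773, -0.007]
ft_force: [-0.4, -0.7, -4.8]
grip_width: 0.0393
gripper_force: 62.5
```

```bash
python3 - <<'E'
from go import *
from h import *
p,d,K,T=load("wrist");W=cloud(d,K,T)
m=np.zeros(d.shape,bool);m[125:230,205:312]=(p.max(2)<50)[125:230,205:312]
c=rect(m);print("mat wrist",wrect(c,.003,K,T))
go(.5390,.2716,.011,70)
E
```

```text
mat wrist (array([0.5343, 0.2633]), (92.37654876708984, 65.52207946777344), 2.0973002910614014)
t 6.1 pos [0.5501 0.2353 0.2024] yaw 69.43985351504521 tilt -0.9995808142422546 w 0.03927881113458515 F [-0.3613 -0.7405 -4.7877] 62.52062201499939
spin -0.009776400455933636 shift after spin [ 0.0303 -0.0229  0.1914] shift now [ 0.0262 -0.0192  0.1925]
```

The mat mask in the wrist view is partly hidden by the block, so I'm keeping the top-view mat centre. The tool now has a 1.7° tilt, small enough to live with.

move_arm:
  rows:
    - [[-0.4,0.0262,-0.0192,0,0],[-0.4,0,0,0.045,0],[-0.4,0,0,0.045,0],[-0.4,0,0,0.045,0],[-0.4,0,0,0.03,0]]

```text
t: 6.6
position: [0.5372, 0.2707, 0.0352]
tool_rot: [-2.56, -1.77, -0.001]
ft_force: [-1.0, -0.1, -5.2]
grip_width: 0.0393
gripper_force: 62.3
```

move_arm:
  rows:
    - [[-0.4,0,0,0,0]]

```text
t: 6.7
position: [0.5347, 0.2695, 0.0331]
tool_rot: [-2.558, -1.77, 0.01]
ft_force: [-1.2, -0.8, -5.2]
grip_width: 0.039
gripper_force: 62.3
```

```bash
python3 - <<'E'
from go import *
go(.5390,.2716,.011,70)
E
```

```text
t 6.7 pos [0.5347 0.2695 0.0331] yaw 69.36063755322459 tilt -0.9995118324207234 w 0.03897355474170863 F [-1.2183 -0.8065 -5.2333] 62.32349753379822
spin -0.011158979809837872 shift after spin [0.0034 0.0033 0.0221] shift now [0.0032 0.0039 0.0221]
```

move_arm:
  rows:
    - [[-0.4,0.003,0.003,0.015,0],[-0.4,0,0,0.004,0],[-0.4,0,0,0.002,0],[-0.4,0,0,0,0]]

```text
t: 7.1
position: [0.5436, 0.2751, 0.0191]
tool_rot: [-2.557, -1.776, -0.012]
ft_force: [-0.9, -0.2, -5.6]
grip_width: 0.0392
gripper_force: 62.3
```

move_arm:
  rows:
    - [[-0.4,0,0,0,0],[-0.4,0,0,0,0]]

```text
t: 7.3
position: [0.5433, 0.2751, 0.0189]
tool_rot: [-2.556, -1.776, -0.012]
ft_force: [0.4, -0.3, -5.0]
grip_width: 0.0388
gripper_force: 62.3
```

```bash
python3 - <<'E'
from go import *
go(.5390,.2716,.009,70)
E
```

```text
t 7.3 pos [0.5433 0.2751 0.0189] yaw 69.56893351792165 tilt -0.9995609788865817 w 0.03877267031606981 F [ 0.3752 -0.2688 -5.0139] 62.339515686035156
spin -0.00752352940725609 shift after spin [-0.0048 -0.0029  0.0099] shift now [-0.005  -0.0027  0.0099]
```

move_arm:
  rows:
    - [[-0.4,-0.004,-0.002,0.004,0],[-0.4,0,0,0.003,0],[-0.4,0,0,0.002,0],[-0.4,0,0,0,0]]

```text
t: 7.7
position: [0.5388, 0.2716, 0.0102]
tool_rot: [-2.557, -1.776, -0.008]
ft_force: [-4.9, -1.9, 6.5]
grip_width: 0.0394
gripper_force: 63.8
```

Contact made at the expected height, so the block is on the mat. Releasing.

move_arm:
  rows:
    - [[0,0,0,0,0],[0.4,0,0,0,0],[0.4,0,0,0,0],[0.4,0,0,0,0],[0.4,0,0,0,0]]

```text
t: 8.2
position: [0.5396, 0.2721, 0.0089]
tool_rot: [-2.556, -1.776, -0.009]
ft_force: [1.0, 0.2, -0.4]
grip_width: 0.0596
gripper_force: 0.0
```

```bash
python3 - <<'E'
from go import *
go(.5390,.2716,.2,70)
E
```

```text
t 8.2 pos [0.5396 0.2721 0.0089] yaw 69.57636990444128 tilt -0.999562505929361 w 0.059600681831272956 F [ 0.9609  0.2067 -0.3705] 0.0
spin -0.007393739978038139 shift after spin [-0.0006 -0.0004 -0.1911] shift now [ 0.0035 -0.0042 -0.191 ]
```

move_arm:
  rows:
    - [[0.4,0.0008,-0.001,-0.04,0],[0.4,0.0008,-0.001,-0.04,0],[0.4,0.0008,-0.001,-0.04,0],[0.4,0,0,-0.03,0],[1,0,0,0,-0.141]]

```text
t: 8.7
position: [0.5424, 0.2727, 0.1651]
tool_rot: [-2.423, -1.958, -0.029]
ft_force: [-0.2, 1.2, -0.5]
grip_width: 0.0726
gripper_force: 0.0
```

move_arm:
  rows:
    - [[1,0,0,0,-0.141],[1,0,0,0,-0.141],[1,0,0,0,-0.141],[1,0,0,0,-0.141],[1,0,0,0,-0.141]]

```text
t: 9.2
position: [0.5392, 0.2712, 0.1589]
tool_rot: [-1.596, -2.678, -0.027]
ft_force: [-0.4, 0.4, -0.4]
grip_width: 0.0852
gripper_force: 0.0
```

move_arm:
  rows:
    - [[1,0,0,0,-0.141],[1,0,0,0,-0.141],[1,0,0,0,-0.141],[1,0,0,0,-0.141],[1,0,0,0,-0.141]]

```text
t: 9.7
position: [0.5392, 0.2712, 0.1588]
tool_rot: [-0.575, -3.071, -0.038]
ft_force: [0.6, -0.5, -0.3]
grip_width: 0.085
gripper_force: 0.0
```

move_arm:
  rows:
    - [[1,0,0,0,-0.141],[1,0,0,0,-0.141],[1,0,0,0,-0.141],[1,0,0,0,-0.141],[1,0,0,0,-0.141]]

```text
t: 10.2
position: [0.5392, 0.2712, 0.1588]
tool_rot: [0.522, -3.09, -0.045]
ft_force: [0.7, 0.6, 0.2]
grip_width: 0.0855
gripper_force: 0.0
```

```bash
python3 - <<'E'
from go import *
from h import *
go(.3955,.2424,.16,198.6);print(r.state()["joint_pos"])
for n in("top","wrist"):
    s=r.calibration(n);p,d=r.capture(n);np.savez(n+'0.npz',p=p,d=d,**s);cv2.imwrite(f'pics/{n}3.png',p[:,:,::-1])
    K,T=s["mtx"],s["world_to_cam"];W=cloud(d,K,T);X,Y,z=[W[...,i] for i in range(3)]
    for k,b,lo,hi in(("long",(.395,.242),.030,.046),("short",(.425,.352),.03,.046),("block",(.539,.272),.032,.046)):
        m=(abs(X-b[0])<.06)&(abs(Y-b[1])<.06)&(z>lo)&(z<hi)&(d>0)
        c,l,st,_=cv2.connectedComponentsWithStats(m.astype(np.uint8))
        if c>1:
            m=l==1+np.argmax(st[1:,4])
            print(n,k,cv2.minAreaRect(W[m][:,:2].astype(np.float32)*1000),m.sum(),np.median(z[m]))
E
```

```text
t 10.2 pos [0.5392 0.2712 0.1588] yaw -160.81685706857442 tilt -0.999563394549214 w 0.08551162766477693 F [0.7003 0.6271 0.2405] 0.0
spin 0.010177764163107957 shift after spin [ 0.1454  0.0185 -0.0012] shift now [ 0.1452  0.02   -0.0003]
[0.4512 0.4819 0.1653 1.2531 0.0295 0.1165]
top block ((596.4829711914062, 214.0908203125), (2.2858119010925293, 1.820147156715393), 56.25094985961914) 3 0.03491005824971194
wrist long ((408.0804443359375, 246.7281036376953), (71.97508239746094, 12.201173782348633), 18.632478713989258) 1536 0.04113518749587834
wrist short ((425.9980163574219, 352.52825927734375), (12.714110374450684, 62.06312942504883), 65.88320922851562) 1307 0.04090258469920258
wrist block ((538.7039794921875, 270.10009765625), (55.78116989135742, 40.10133743286133), 69.23307037353516) 2281 0.04012287161265635
```

View pics/wrist3.png

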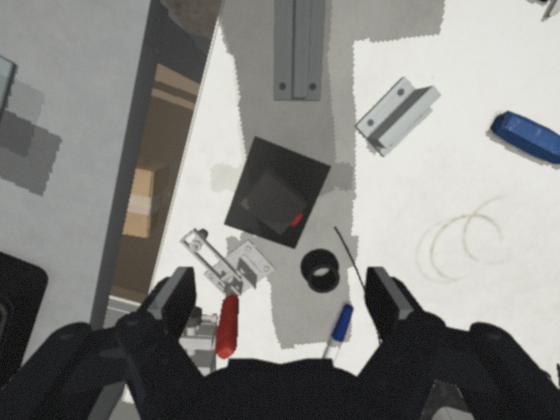

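The block stands upright on the mat at (275,200) in the image. Measured at (0.5387,0.2701), it is within 2 mm of the mat's centre. The long tee's rib is at the top at (298,45), with its line matching the top-view measurement. Moving over it now.

move_arm:
  rows:
    - [[0.2,0.0485,0.0065,0,0.01],[0.2,0.0485,0.0065,0,0],[0.2,0.0485,0.0065,0,0],[0.2,0,0,0.03,0],[0.2,0,0,0.03,0]]

```text
t: 10.8
position: [0.3942, 0.2458, 0.1011]
tool_rot: [0.495, -3.099, -0.048]
ft_force: [1.1, 0.2, 0.4]
grip_width: 0.051
gripper_force: 0.0
```

move_arm:
  rows:
    - [[0.2,0,0,0,0],[0.2,0,0,0,0]]

```text
t: 11.0
position: [0.3942, 0.2452, 0.1002]
tool_rot: [0.495, -3.094, -0.044]
ft_force: [1.0, -0.1, -0.1]
grip_width: 0.0512
gripper_force: 0.0
```

```bash
python3 - <<'E'
from go import *
go(.395,.2422,.014,198.63)
E
```

```text
t 11.0 pos [0.3942 0.2452 0.1002] yaw -161.81734100073658 tilt -0.9995668925353149 w 0.05117912945952757 F [ 0.9767 -0.1055 -0.1027] 0.0
spin -0.007807573342019551 shift after spin [ 0.0002 -0.0031  0.0862] shift now [-0.0001 -0.0056  0.086 ]
```

move_arm:
  rows:
    - [[0.2,0,-0.0055,0.03,-0.008],[0.2,0,0,0.03,0],[0.2,0,0,0.015,0],[0.2,0,0,0,0],[0.2,0,0,0,0]]

```text
t: 11.5
position: [0.3965, 0.2427, 0.026]
tool_rot: [0.509, -3.094, -0.046]
ft_force: [-0.4, -0.3, -0.5]
grip_width: 0.0514
gripper_force: 0.0
```

```bash
python3 - <<'E'
from go import *
go(.395,.2422,.014,198.63)
E
```

```text
t 11.5 pos [0.3965 0.2427 0.026 ] yaw -161.3154541749797 tilt -0.999554540818967 w 0.05136965507255239 F [-0.44   -0.2809 -0.4502] 0.0
spin 0.0009520042398216534 shift after spin [0.0016 0.     0.012 ] shift now [ 0.0016 -0.0004  0.012 ]
```

move_arm:
  rows:
    - [[0.2,0.0015,0,0.011,0],[0.2,0,0,0,0],[-1,0,0,0,0],[-1,0,0,0,0],[-1,0,0,0,0]]

```text
t: 12.0
position: [0.3939, 0.2422, 0.0144]
tool_rot: [0.51, -3.093, -0.046]
ft_force: [-1.8, -1.4, 5.7]
grip_width: 0.0108
gripper_force: 58.9
```

move_arm:
  rows:
    - [[-1,0,0,0,0],[-1,0,0,0,0],[-1,0,0,0,0],[-1,0,0,0,0]]

```text
t: 12.4
position: [0.3939, 0.2421, 0.0144]
tool_rot: [0.51, -3.093, -0.046]
ft_force: [-1.3, 0.3, 6.3]
grip_width: 0.0108
gripper_force: 58.9
```

Gripped: 10.8 mm opening at 59 N. Lift, then turn.

move_arm:
  rows:
    - [[-1,0,0,-0.02,0],[-1,0,0,-0.045,0],[-1,0,0,-0.045,0],[-1,0,0,-0.045,0],[-1,0,0,-0.045,0]]

```text
t: 12.9
position: [0.3954, 0.236, 0.215]
tool_rot: [0.51, -3.091, -0.044]
ft_force: [2.0, 0.7, -2.4]
grip_width: 0.0107
gripper_force: 58.9
```

move_arm:
  rows:
    - [[-1,0,0,0,-0.134],[-1,0,0,0,-0.134],[-1,0,0,0,-0.134],[-1,0,0,0,-0.134],[-1,0,0,0,-0.134]]

```text
t: 13.4
position: [0.3955, 0.2361, 0.213]
tool_rot: [-1.509, 2.754, 0.046]
ft_force: [0.6, -0.2, -1.9]
grip_width: 0.0107
gripper_force: 58.9
```

move_arm:
  rows:
    - [[-1,0,0,0,-0.134],[-1,0,0,0,-0.134],[-1,0,0,0,-0.134],[-1,0,0,0,0]]

```text
t: 13.8
position: [0.3955, 0.2362, 0.213]
tool_rot: [-2.018, 2.399, 0.045]
ft_force: [-0.8, 0.5, -2.1]
grip_width: 0.0104
gripper_force: 58.9
```

```bash
python3 - <<'E'
from go import *
go(.5328,-.1248,.2,259.9)
E
```

```text
t 13.8 pos [0.3955 0.2362 0.213 ] yaw -99.87470225640963 tilt -0.9995696845414574 w 0.010355270242719605 F [-0.7564  0.4781 -2.1132] 58.87515485286713
spin 0.003932187422965985 shift after spin [ 0.3313 -0.1985  0.013 ] shift now [ 0.3323 -0.1972  0.0017]
```

move_arm:
  rows:
    - [[-1,0.04,-0.024,0,0],[-1,0.04,-0.024,0,0],[-1,0.04,-0.024,0,0],[-1,0.04,-0.024,0,0],[-1,0.04,-0.024,0,0]]

```text
t: 14.3
position: [0.4801, 0.0172, 0.2065]
tool_rot: [-2.013, 2.4, 0.045]
ft_force: [0.3, 0.8, -1.6]
grip_width: 0.0112
gripper_force: 59.0
```

move_arm:
  rows:
    - [[-1,0.04,-0.024,0,0],[-1,0.04,-0.024,0,0],[-1,0.04,-0.024,0,0],[-1,0,0,0,0],[-1,0,0,0,0]]

```text
t: 14.8
position: [0.5299, -0.1125, 0.2016]
tool_rot: [-2.012, 2.403, 0.047]
ft_force: [-0.1, 0.9, -1.6]
grip_width: 0.0114
gripper_force: 59.2
```

```bash
python3 - <<'E'
from go import *
from h import *
go(.5328,-.1248,.16,259.9);print(r.state()["joint_pos"])
s=r.calibration("wrist");p,d=r.capture("wrist");cv2.imwrite('pics/wrist4.png',p[:,:,::-1])
K,T=s["mtx"],s["world_to_cam"];W=cloud(d,K,T);X,Y,z=[W[...,i] for i in range(3)]
m=(X>.46)&(X<.62)&(Y<.04)&(Y>-.36)&(z>.112)&(z<.121)&(d>0)
print("tray",cv2.minAreaRect(W[m][:,:2].astype(np.float32)*1000),m.sum())
E
```

```text
t 14.8 pos [ 0.5299 -0.1125  0.2016] yaw -100.13976648789925 tilt -0.9995152483280644 w 0.011407857206573148 F [-0.1308  0.9141 -1.588 ] 59.15031015872955
spin -0.0006940561457957769 shift after spin [ 0.0116 -0.005   0.0416] shift now [ 0.0126 -0.0057  0.0412]
[-0.2229  0.3527  0.0812  1.3188  0.0243 -1.6171]
tray ((541.6192626953125, -81.2523422241211), (219.3310089111328, 98.8689193725586), 79.78974151611328) 5869
```

View pics/wrist4.png

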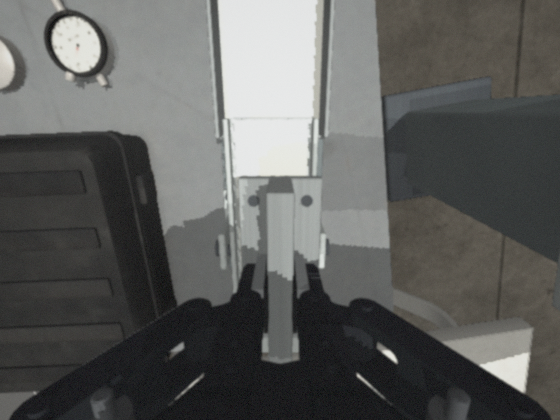

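The wrist view shows the tee (foot edge at (238–322,180)) aligned between the tray walls at x≈228 and x≈322. Fine correction and lowering come next.

move_arm:
  rows:
    - [[-1,0.0125,-0.0055,0.015,0],[-1,0,0,0.02,0],[-1,0,0,0.01,0],[-1,0,0,0,0],[-1,0,0,0,0]]

```text
t: 15.35
position: [0.5331, -0.1226, 0.1578]
tool_rot: [-2.018, 2.396, 0.044]
ft_force: [-0.8, -0.1, -1.5]
grip_width: 0.0107
gripper_force: 59.2
```

```bash
python3 - <<'E'
from go import *
go(.5328,-.1248,.132,259.9)
E
```

```text
t 15.35 pos [ 0.5331 -0.1226  0.1578] yaw -99.78981742642407 tilt -0.9995619902935854 w 0.010744746087205154 F [-0.8265 -0.0909 -1.5301] 59.19784963130951
spin 0.005413707191210021 shift after spin [ 0.0023 -0.0001  0.0258] shift now [ 0.0029 -0.0005  0.0257]
```

move_arm:
  rows:
    - [[-1,0.003,-0.0005,0.01,0],[-1,0,0,0.008,0],[-1,0,0,0.004,0],[-1,0,0,0,0],[-1,0,0,0,0]]

```text
t: 15.85
position: [0.5328, -0.126, 0.1352]
tool_rot: [-2.017, 2.397, 0.045]
ft_force: [-0.2, -0.5, -0.6]
grip_width: 0.0112
gripper_force: 59.2
```

```bash
python3 - <<'E'
from go import *
go(.5328,-.1248,.132,259.9)
E
```

```text
t 15.85 pos [ 0.5328 -0.126   0.1352] yaw -99.86497063938508 tilt -0.9995570789947951 w 0.011202767999645901 F [-0.1596 -0.5176 -0.6298] 59.24438238143921
spin 0.004102036181587626 shift after spin [-0.0012  0.0002  0.0032] shift now [-0.0011  0.0001  0.0032]
```

move_arm:
  rows:
    - [[-1,0,0,0.002,0],[-1,0,0,0,0],[-1,0,0,0,0]]

```text
t: 16.15
position: [0.5329, -0.126, 0.1334]
tool_rot: [-2.017, 2.397, 0.044]
ft_force: [-0.1, 0.2, -2.2]
grip_width: 0.0112
gripper_force: 59.2
```

move_arm:
  rows:
    - [[-1,0,0,0.002,0],[-1,0,0,0,0],[-1,0,0,0,0]]

```text
t: 16.45
position: [0.5327, -0.1258, 0.1313]
tool_rot: [-2.017, 2.397, 0.044]
ft_force: [0.3, -0.4, -1.5]
grip_width: 0.0107
gripper_force: 59.2
```

move_arm:
  rows:
    - [[-0.4,0,0,0,0],[-0.4,0,0,0,0],[-0.4,0,0,0,0],[-0.4,0,0,0,0],[-0.4,0,0,0,0]]

```text
t: 16.95
position: [0.5329, -0.1259, 0.1314]
tool_rot: [-2.017, 2.397, 0.044]
ft_force: [0.0, -0.3, -0.1]
grip_width: 0.0255
gripper_force: 0.0
```

```bash
python3 - <<'E'
from go import *
from h import *
go(.5328,-.1248,.25,259.9)
s=r.calibration("top");p,d=r.capture("scene");a=p[130:240,250:400]
q,d=r.capture("top");b=q[145:255,280:470]
cv2.imwrite('pics/rel.png',np.hstack([cv2.resize(a,(400,293)),cv2.resize(b,(400,293))])[:,:,::-1])
E
```

```text
t 16.95 pos [ 0.5329 -0.1259  0.1314] yaw -99.85707729370763 tilt -0.9995694437242512 w 0.025504737162621093 F [ 0.0206 -0.2917 -0.1217] 0.0
spin 0.0042398010526576 shift after spin [-0.0011  0.0003 -0.1186] shift now [-0.004   0.0021 -0.1185]
```

View pics/rel.png

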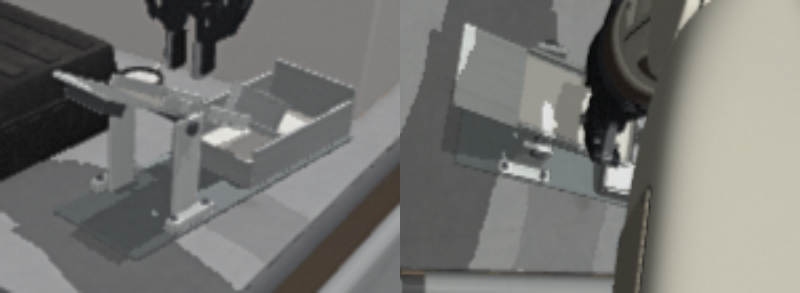

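The crop shows the tray tipped nose-down with the tee sliding off into the bin. Retreating upward.

move_arm:
  rows:
    - [[-0.4,0,0,-0.03,0],[-0.4,0,0,-0.04,0],[-0.4,0,0,-0.04,0],[-0.4,0,0,-0.04,0],[-0.4,-0.04,0.02,0,0]]

```text
t: 17.55
position: [0.5261, -0.0908, 0.2887]
tool_rot: [-2.005, 2.397, 0.026]
ft_force: [0.7, 0.7, 0.2]
grip_width: 0.0256
gripper_force: 0.0
```

move_arm:
  rows:
    - [[-0.4,-0.04,0.024,0,0],[-0.4,-0.04,0.024,0,0],[-0.4,-0.04,0.024,0,0],[-0.4,-0.04,0.024,0,0],[-0.4,0,0,0,0]]

```text
t: 18.05
position: [0.4525, 0.0911, 0.2887]
tool_rot: [-2.025, 2.389, 0.046]
ft_force: [0.2, -1.0, -0.1]
grip_width: 0.0259
gripper_force: 0.0
```

move_arm:
  rows:
    - [[-0.4,0,0,0,0],[-0.4,0,0,0,0],[-0.4,0,0,0,0],[-0.4,0,0,0,0],[-0.4,0,0,0,0]]

```text
t: 18.55
position: [0.4548, 0.0859, 0.2878]
tool_rot: [-2.015, 2.399, 0.045]
ft_force: [0.9, 0.3, 1.2]
grip_width: 0.0261
gripper_force: 0.0
```

```bash
python3 - <<'E'
from go import *
from h import *
p,d=r.capture("scene");s=r.calibration("scene");W=cloud(d,s["mtx"],s["world_to_cam"]);X,Y,z=[W[...,i] for i in range(3)]
m=(abs((X-.5407)*.9845-(Y+.0805)*.1754)<.025)&(abs(Y+.06)<.08)&(z>.07)&(z<.2)
A=np.c_[W[m][:,:2],np.ones(m.sum())];print("plane",np.linalg.lstsq(A,z[m],rcond=None)[0],np.median(z[m]))
m=(abs(X-.539)<.05)&(abs(Y-.272)<.05)&(z>.032)&(z<.05);print("block",W[m].mean(0),m.sum())
a=p[110:350,170:410];cv2.imwrite('pics/end.png',cv2.resize(a,(600,600))[:,:,::-1])
E
```

```text
plane [ 0.0104 -0.0274  0.108 ] 0.11565799272645486
block [0.534  0.2712 0.0378] 402
```

View pics/end.png

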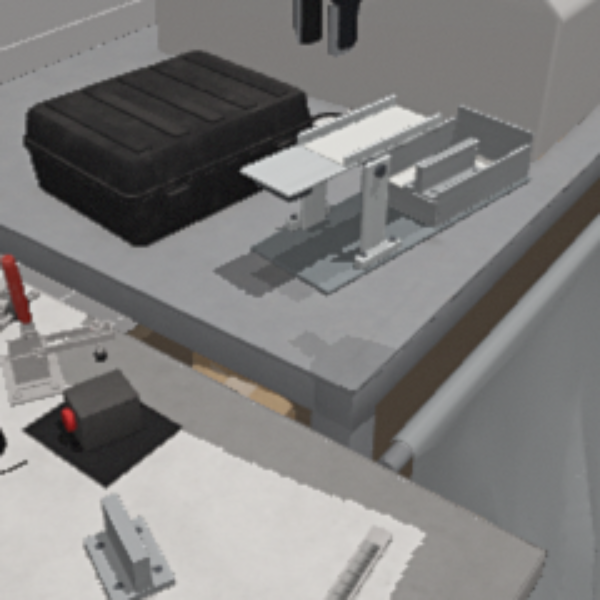

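The final view shows the tee flat in the bin at (450,170), the tray level, the block upright on the mat at (100,415), and the short tee where it was. Handing in.

```bash
python3 -c "
from bench import r
print(r.finish_job())"
```

```text
the job is handed in; nothing more can be done
None
```

I handed the job in at about 18.6 s of the 58 s allowed: the block stands upright on the mat, the long T-piece tipped the tray and lies in the bin, the empty tray is back level, and the short T-piece was left alone; no verdict came back.

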